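Seat the plunger in the hand coffee press

TASK

Pick up the coffee-press plunger by its square grip and put it into the metal chamber edge-first: lean the plunger about 15 to 20 degrees, let the low edge of its foot dip into the bore, then straighten it upright and push it down, against the stiff orange disc inside, until its steel collar sits flat on the chamber's rim; then let go. The chamber is clamped a few millimetres off the centre of its stand and the fit is close, so feel for the wall of the bore on your way in and never force it (stay under about 20 N of contact force). Leave the mug, the two jars and the teaspoon where they stand.

Things in the scene. Friction and masses are not known exactly. Their poses are not given: they have to be found in the camera images.
- plunger: Loose plunger, upright at the start, about 0.25 kg. Origin: centre of its flat foot; z up its axis. From the foot up: black round shaft, diameter 40, length 45 mm, sharp-edged foot; steel collar, diameter 54, 6 mm thick; pale wooden grip, square 28 x 28 mm with sides along x and y, 50 mm tall (51 to 101 mm above the foot). Yaw varies.
- plunger_mid (a point): The plunger's centre, on its axis half-way up: 50.5 mm above the foot (at the top of the collar). The middle of the square grip is 25.5 mm higher, 76 mm above the foot. Axes as the plunger's.
- press: Round wooden stand fixed to the worktop, diameter 116 mm, 16 mm high; origin at the centre of its underside, z up. On it an upright aluminium chamber (tube, 57.5 mm outer, 41.5 mm inner diameter, no chamfer, rim 100 mm above the worktop) is clamped to it, rigid, 3 to 6 mm off centre in any direction, unmeasured and new each time.
- press_mouth (a point): Point on the stand's axis at the height of the chamber's rim, 100 mm above the worktop, z up. It belongs to the stand: the real centre of the bore lies 3 to 6 mm from it in an unknown direction, unmeasured.
- press_disc (a joint): How far the orange disc in the bore is pushed down, m. At 0 its top is 15 mm under the rim; starts at 0 to 0.005 and stays where left; pushing takes about 5 N plus 20 N per m/s. With the collar on the rim the foot is 45 mm under the rim and the disc reads 0.030; its own stop is at 0.033.
- mug: Green mug upside down, about 81 x 89 x 72 mm, loose; bystander. Origin at the centre of its underside.
- coffee_jar: Glass jar with a green lid, 95 x 96 x 137 mm, loose; bystander. Origin at the centre of its underside.
- honey_jar: Small jar with a red lid, 58 x 62 x 86 mm, loose; bystander. Origin at the centre of its underside.
- spoon: Teaspoon lying flat, 132 x 26 x 9 mm, loose; bystander. Origin at the centre of its underside.
Things that resemble listed ones, but are neither listed nor needed, are in the scene too. Leave any blue or yellow look-alike of the plunger alone. Of the things that look like the press, the larger one is meant.

How it is judged:
On the way, in this order (a step that is already met when the one before it is completed fails the run):
1. the plunger, leaning more than 0.08 rad, has the low edge of its foot in the bore: the foot's centre at most 0.5 mm above the rim and within 15 mm of the stand's axis (angle between plunger's own z axis and vertical above 0.08 rad and z of plunger in the frame of press_mouth below 0.0005 m and horizontal distance between plunger and press_mouth below 0.015 m), for 0.05 s.
2. the plunger is straight in the bore: leaning less than 0.06 rad, foot more than 7 mm under the rim, within 8 mm of the stand's axis (angle between plunger's own z axis and vertical below 0.06 rad and z of plunger in the frame of press_mouth below -0.007 m and horizontal distance between plunger and press_mouth below 0.008 m), for 0.05 s.
At the end, for the whole second after the job is handed in: The plunger is home in the chamber and released: foot at least 42.5 mm under the rim (45 is full depth, collar on the rim), within 8 mm of the stand's axis, leaning less than 0.04 rad, at rest, the disc pushed down at least 27 mm (z of plunger in the frame of press_mouth below -0.0425 m and horizontal distance between plunger and press_mouth below 0.008 m and angle between plunger's own z axis and vertical below 0.04 rad and value of joint press_disc above 0.027 m and linear speed of plunger below 0.02 m/s); the robot touches nothing.
It fails at once if more than 25 N of contact force between the plunger and the press (contact force between plunger and press above 25 N).
It fails at once if the mug moved more than 20 mm (distance of mug from where it was at the start of the episode above 0.02 m).
It fails at once if the coffee jar moved more than 20 mm (distance of coffee_jar from where it was at the start of the episode above 0.02 m).
It fails at once if the honey jar moved more than 20 mm (distance of honey_jar from where it was at the start of the episode above 0.02 m).
It fails at once if the spoon moved more than 20 mm (distance of spoon from where it was at the start of the episode above 0.02 m).
It also fails if it takes over 56 s, if anything falls off the work surface, if the arm or the gripper's body presses on something with over 40 N, if the wrist force passes 120 N, or if a joint passes its speed limit or range.

ROBOT

A 6-joint arm with a two-finger parallel gripper is mounted at the origin on a cart in front of the work surface, level with it; the furniture and walls round the work are solid. World frame = base frame: x ahead of the robot, y to its left, z up, the work surface at z = 0. Lengths are in m, angles in rad, forces in N, time in s.
With the tool pointing down it reaches from about 0.35 to 0.975 m from the base axis. Payload 7.1 kg.
Tool frame: the origin (TCP) lies midway between the tips of the shut fingers; the grasp point (between the pads) lies 19 mm behind it; z points along the fingers, y is the line along which they close (so a half turn about z gives the same grasp; the last joint's range is limited). The gripper opens to 88 mm and grips with 3 to 60 N. Pads are 20 mm wide; open, the fingers measure 115 mm over their backs; the gripper's body (75 mm by 178 mm) begins 61 mm behind the grasp point.
Start: joints at [1.17, 0.423, 1.63, -0, 1.089, -0.019], TCP at [0.233, 0.58, 0.223] pointing down, gripper open.
Joint ranges: [-3, 3], [-0.9, 2.11], [0.09, 2.58], [-1.31, 4.45], [0.11, 2.69], [-2.54, 2.54]. Speed limits (rad/s): [2.39, 2.39, 3.01, 3.14, 3.14, 3.14].

INTERFACE

Orientations are given as a unit quaternion [w, x, y, z].
In Python, from station import move_pose, movel, movej, command_gripper, wait, inverse_kinematics, read_camera, camera_info, MotionError, job_done, get_time, get_joint_pos, get_qvel, get_effort, get_tcp_pos, get_ee_rot, get_ft_force, get_ft_torque, get_grip_width, get_finger_force gives the robot as it stands. Calls block until the motion is done:
- move_pose(position, orientation): joint-space move of the TCP to a pose.
- movel(position, frame=None, v=0.15, until_force=None): straight line of the TCP; frame=None keeps the orientation; v is the mean speed in m/s. With until_force (N) it stops when the force on the tool has changed by that much, and returns True; else False.
- movej(angles): joint-space move.
- command_gripper(opening): opening from 0.0 (shut) to 1.0 (fully open); the grip force is fixed at half the most; returns when the fingers have stopped.
- wait(seconds).
- inverse_kinematics(position, orientation): joint angles nearest the present ones, or None.
- read_camera(name): name is "scene" or "top" or "wrist"; returns the picture (420x560x3 uint8, red, green, blue); there is no depth.
- camera_info(name): a dict with "intrinsics" (3x3 intrinsics, pixels), "T" (4x4, takes a point from camera to world coordinates); the wrist camera has in their place "tool_from_camera" (4x4, takes a point from camera to tool coordinates, whose origin is the TCP and whose axes are the flange's). Camera axes: x right, y up, looking along -z (the intrinsics and any distortion apply to the point x, -y, -z); pixel columns grow to the right and rows downward; lengths in m; the calibration is good to about 2 mm. The wrist camera is an equidistant fisheye: a pixel r from the principal point sees the ray r / f radians off the axis. A picture is of the moment at which its call begins: read the wrist's pose just before it. camera_info takes no time and is no camera call.
A pose or a line that the arm cannot do raises MotionError and nothing moves.
- job_done(): hands the job in; it is judged then, once.
Readings, each from a call of its own:
- get_time(): time.
- get_joint_pos(): joint angles.
- get_qvel(): joint speeds.
- get_effort(): joint torques, N m.
- get_tcp_pos(): TCP position.
- get_ee_rot(): TCP orientation.
- get_ft_force(): force on the tool from outside, world axes, zero at the start.
- get_ft_torque(): the same for the moment, N m.
- get_grip_width(): opening from 0.0 (shut) to 1.0 (fully open).
- get_finger_force(): force on a finger pad.
Only numpy, scipy, OpenCV 4.12 (cv2) and the standard library are available. Lean on these libraries where they do the work, as an engineer would, in place of code of your own. Each camera call takes 0.05 s, during which the arm holds its last target. There are 200 camera calls.

## Working session

There is one attempt and no reset: what is moved stays moved. The work goes in short steps, each a Python script; the robot and the scene stay as the last script left them, time stands still between calls to the robot, and variables do not carry over. Pictures are saved under pics/ and viewed, at most 10 in all, crops included, and the job is handed in when it is done.

```bash
mkdir -p pics; python3 - <<'E'
from station import *
import cv2,numpy as np
for n in("scene","top"):
    im=read_camera(n);cv2.imwrite(f"pics/{n}0.png",im[:,:,::-1])
    i=camera_info(n);print(n,np.round(i["intrinsics"],1).tolist(),np.round(i["T"],3).tolist(),[k for k in i])
i=camera_info("wrist");print(i)
print(get_time(),get_ee_rot(),get_tcp_pos())
E
```

```text
scene [[440.6, 0.0, 270.8], [0.0, 440.6, 208.3], [0.0, 0.0, 1.0]] [[0.538, 0.439, -0.72, -0.161], [-0.843, 0.273, -0.463, -0.441], [-0.007, 0.856, 0.517, 0.614], [0.0, 0.0, 0.0, 1.0]] ['intrinsics', 'T']
top [[426.8, 0.0, 280.8], [0.0, 426.8, 206.7], [0.0, 0.0, 1.0]] [[0.03, 0.992, -0.123, 0.419], [-1.0, 0.029, -0.011, 0.031], [-0.008, 0.123, 0.992, 1.202], [0.0, 0.0, 0.0, 1.0]] ['intrinsics', 'T']
{'intrinsics': array([[325.1922621 ,   0.        , 276.12117046],
       [  0.        , 325.1922621 , 208.28027483],
       [  0.        ,   0.        ,   1.        ]]), 'tool_from_camera': array([[-2.96255832e-04,  9.64644117e-01,  2.63555762e-01,
         7.14462026e-02],
       [ 9.99999601e-01,  5.07810011e-04, -7.34570262e-04,
         9.20546925e-04],
       [-8.42435136e-04,  2.63555440e-01, -9.64643883e-01,
        -1.61457529e-01],
       [ 0.00000000e+00,  0.00000000e+00,  0.00000000e+00,
         1.00000000e+00]])}
0.1 [-1.37564838e-04  1.89734051e-01  9.81835286e-01 -6.65012827e-04] [0.23265842 0.57954108 0.22200425]
```

View pics/scene0.png

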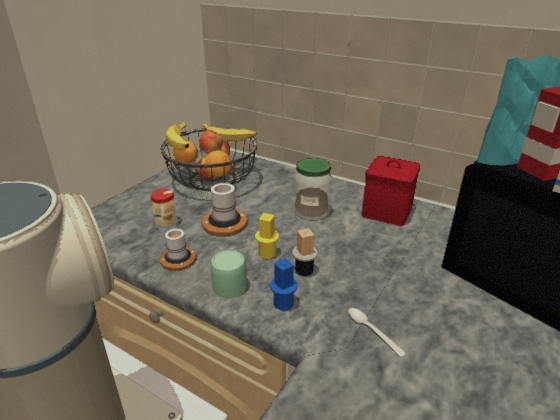

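View pics/top0.png

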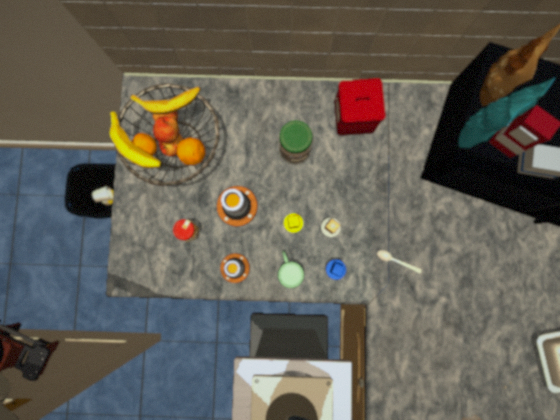

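The scene shows two pale-grip candidates: only the plunger with the wooden grip at scene (305,250) / top (331,228) fits. The yellow one at top (293,222) and the blue one at top (335,269) are look-alikes. There are two presses, at top (237,205) and (234,268), and the larger is (237,205). I'll measure both targets from the top view and confirm with a crop.

```bash
cat > h.py <<'E'
from station import *
import cv2,numpy as np
from scipy.spatial.transform import Rotation as R
def rot(q): return R.from_quat([q[1],q[2],q[3],q[0]])
def quat(r): x=r.as_quat(); return [x[3],x[0],x[1],x[2]]
def to_plane(o,d,z): return o+d*((z-o[2])/d[2])
def cast(n,uv,z):
    i=camera_info(n);K=i["intrinsics"];T=np.array(i["T"])
    d=np.array([(uv[0]-K[0,2])/K[0,0],-(uv[1]-K[1,2])/K[1,1],-1])
    return to_plane(T[:3,3],T[:3,:3]@d,z)
def wcast(uv,z,pose):
    i=camera_info("wrist");K=i["intrinsics"];T=i["tool_from_camera"];p,q=pose
    a=np.array([uv[0]-K[0,2],-(uv[1]-K[1,2])])/K[0,0];t=np.hypot(*a)
    d=np.array([*(a/t*np.sin(t) if t else a),-np.cos(t)])
    r=rot(q).as_matrix()
    return to_plane(np.array(p)+r@T[:3,3],r@T[:3,:3]@d,z)
def snap(name):
    pose=(get_tcp_pos(),get_ee_rot());im=read_camera("wrist")
    cv2.imwrite(f"pics/{name}.png",im[:,:,::-1]);return im,pose
def down(yaw,lean=None):  # tool z down, tool x at heading yaw
    return R.from_euler('z',yaw)*R.from_euler('x',np.pi)
E
python3 - <<'E'
from h import *
print("grip",cast("top",(331,224),.101),"press rim",cast("top",(233,200),.1),"stand",cast("top",(237,207),.016),"small",cast("top",(233,269),.016))
print("blue",cast("top",(335,268),.1),"yellow",cast("top",(293,221),.1),"mug",cast("top",(291,274),.07),"honey",cast("top",(184,229),.086),'coffee',cast("top",(296,136),.137))
print("scene grip top",cast("scene",(304,235),.101),"scene rim",cast("scene",(223,190),.1))
im=cv2.imread("pics/top0.png")[170:310,170:370];a=cv2.resize(im,None,fx=3,fy=3,interpolation=3)
cv2.imwrite("pics/crop.png",a)
E
```

```text
grip [ 0.51360187 -0.08747521  0.101     ] press rim [0.56896398 0.16865529 0.1       ] stand [0.56097041 0.16706136 0.016     ] small [0.38889341 0.17075778 0.016     ]
blue [ 0.40136762 -0.09952196  0.1       ] yellow [0.51859633 0.01081223 0.1       ] mug [0.38187046 0.01181498 0.07      ] honey [0.49047433 0.29555699 0.086     ] coffee [0.73421839 0.0095823  0.137     ]
scene grip top [ 0.50004542 -0.09527503  0.101     ] scene rim [0.56585585 0.16491231 0.1       ]
```

View pics/crop.png

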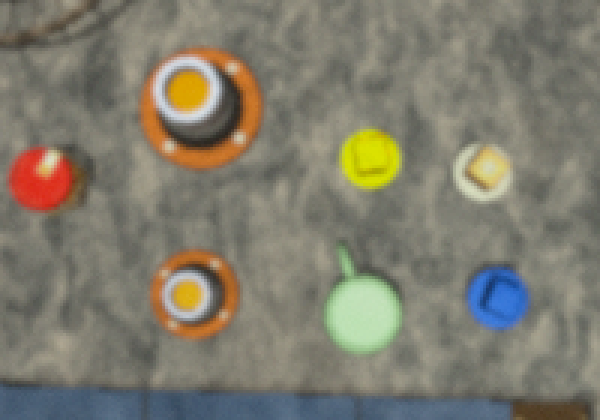

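The crop confirms it: wooden grip at top (333,226), yaw well off the axes, and the larger press is at (233,200). Next: close wrist views.

```bash
python3 - <<'E'
from h import *
import pickle
P={}
def go(n,p,yaw):
    q=quat(down(yaw)); j=inverse_kinematics(p,q)
    if j is None: print(n,"no ik"); return
    move_pose(p,q); wait(.2); im,pose=snap(n);P[n]=pose;print(n,get_time(),np.round(j,2),np.round(pose[0],4))
go("pa",[.567,.167,.175],np.radians(158-90+0)) 
go("pb",[.567,.167,.175],np.radians(158+90))
go("ga",[.508,-.091,.19],np.radians(158+90))
pickle.dump(P,open("poses.pkl","wb"))
E
python3 -c "
import cv2,numpy as np
a=[cv2.imread(f'pics/{n}.png')[60:360,100:460] for n in('pa','pb')]
cv2.imwrite('pics/pab.png',np.hstack(a))"
```

```text
pa 2.275 [ 0.27  0.43  1.74 -0.    0.97  0.65] [0.5668 0.1678 0.1751]
pb 5.175 [ 0.27  0.43  1.74  0.    0.97 -2.49] [0.567 0.167 0.175]
ga no ik
```

View pics/pab.png

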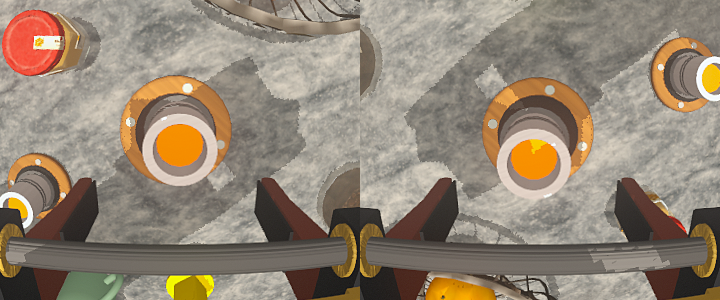

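The rims are clearly visible, at full-image (280,209) in pa and about (271,222) in pb. Next: fit the rim circles and view the plunger.

```bash
cat >> h.py <<'E'
def circ(pts):
    A=np.c_[2*pts[:,:2],np.ones(len(pts))];s=np.linalg.lstsq(A,(pts[:,:2]**2).sum(1),rcond=None)[0]
    return s[:2],np.sqrt(s[2]+s[0]**2+s[1]**2)
def rim(im,pose,c0):
    hsv=cv2.cvtColor(im,cv2.COLOR_RGB2HSV)
    m=((hsv[:,:,2]>165)&(hsv[:,:,1]<60)).astype(np.uint8)
    n,l,st,ce=cv2.connectedComponentsWithStats(m)
    k=[i for i in range(1,n) if st[i,4]>500 and np.hypot(*(ce[i]-c0))<25]
    m=(l==k[0]).astype(np.uint8)
    cs,hi=cv2.findContours(m,cv2.RETR_CCOMP,cv2.CHAIN_APPROX_NONE)
    cs=sorted(cs,key=len)[::-1][:2];out=[]
    for c in cs:
        p=np.array([wcast(x,.1,pose) for x in c[:,0].astype(float)])
        out.append(circ(p))
    return out
E
python3 - <<'E'
from h import *
import pickle
P={}
p=[.508,-.091,.19];move_pose(p,quat(down(np.radians(80))));wait(.2);im,pose=snap("ga");P["ga"]=pose;print(get_time())
pickle.dump(P,open("g.pkl","wb"))
T=([.567,.167,.175])
for n,c,yaw in(("pa",(280,209),68),("pb",(271,222),248)):
    im=cv2.imread(f"pics/{n}.png")[:,:,::-1].copy()
    q=quat(down(np.radians(yaw)))
    print(n,rim(im,([.5668,.1678,.1751] if n=="pa" else T,q),c))
E
```

```text
7.5333
pa [(array([0.57300116, 0.17267707]), np.float64(0.02848727015535382)), (array([0.57242733, 0.17295538]), np.float64(0.020852181880863182))]Traceback (most recent call last):
  File "<stdin>", line 10, in <module>
  File "h.py", line 30, in rim
    m=(l==k[0]).astype(np.uint8)
          ~^^^
IndexError: list index out of range
```

View pics/ga.png

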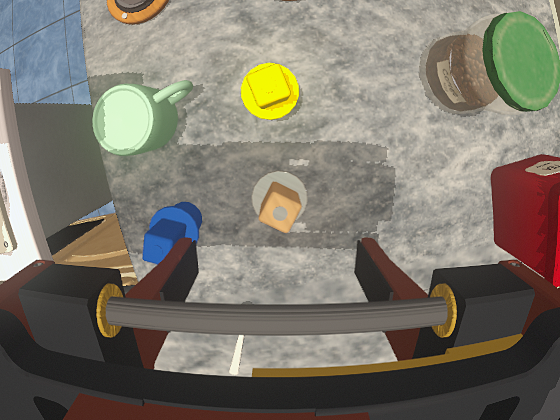

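ga shows the wooden grip around (282,207), with blue at (170,235) and yellow at (270,90). I'll enlarge it to get the top-face corners, and mend the pb fit.

```bash
python3 - <<'E'
from h import *
im=cv2.imread("pics/ga.png");cv2.imwrite("pics/gac.png",cv2.resize(im[165:245,235:325],None,fx=7,fy=7,interpolation=0))
im=cv2.imread("pics/pb.png")[:,:,::-1].copy();hsv=cv2.cvtColor(im,cv2.COLOR_RGB2HSV)
import h
for v,s in((180,40),(190,40),(200,40),(210,30)):
    m=((hsv[:,:,2]>v)&(hsv[:,:,1]<s)).astype(np.uint8);n,l,st,ce=cv2.connectedComponentsWithStats(m)
    for i in range(1,n):
        if st[i,4]>300 and np.hypot(*(ce[i]-(273,223)))<60:
            mm=(l==i).astype(np.uint8);cs,_=cv2.findContours(mm,cv2.RETR_CCOMP,cv2.CHAIN_APPROX_NONE)
            print(v,ce[i],st[i,4],[circ(np.array([wcast(x,.1,([.567,.167,.175],quat(down(np.radians(248))))) for x in c[:,0].astype(float)])) for c in sorted(cs,key=len)[::-1][:2]])
print(im[223,300:312].tolist())
E
```

```text
180 [291.02332485 229.93087362] 4716 [(array([0.56070656, 0.18420629]), np.float64(0.04904205526730878)), (array([0.56999197, 0.17071116]), np.float64(0.021044236640395474))]
190 [268.65676568 231.34777228] 2424 [(array([0.57614636, 0.17547483]), np.float64(0.03127443480666719)), (array([0.57000134, 0.17077157]), np.float64(0.0210946197940692))]
200 [272.97331965 224.61775269] 1949 [(array([0.57084344, 0.17185539]), np.float64(0.02856481278441096)), (array([0.56999518, 0.17083667]), np.float64(0.02116315774144598))]
[[170, 151, 140], [219, 201, 190], [234, 217, 205], [230, 213, 201], [229, 211, 200], [228, 211, 199], [228, 211, 199], [229, 212, 200], [230, 213, 201], [233, 218, 208], [222, 201, 186], [195, 147, 105]]
```

View pics/gac.png

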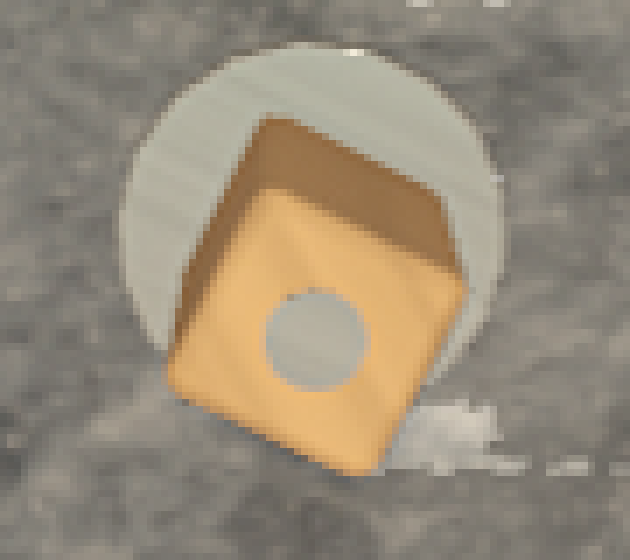

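The top-face corners in crop coordinates are (272,190), (466,280), (370,472) and (172,385). Averaging the two opposed views cancels the wrist camera's bias and puts the bore near (0.5715, 0.172). Next: compute the grasp and check IK for the leaned poses.

```bash
cat >> h.py <<'E'
BORE=np.array([.5715,.172]); TH=np.radians(17)
def plpose(foot,theta,u,R0,d):
    """TCP pose that puts the plunger's foot centre at `foot`, leaning theta toward u (2-vector); d = TCP height over foot"""
    rl=R.from_rotvec(np.array([-u[1],u[0],0])*theta)
    return np.array(foot)+rl.apply([0,0,d]), quat(rl*R0)
E
python3 - <<'E'
from h import *
import pickle
pose=pickle.load(open("g.pkl","rb"))["ga"]
C=np.array([(272,190),(466,280),(370,472),(172,385)])/7+[235,165]-.5
W=np.array([wcast(c,.101,pose)[:2] for c in C])
e=np.roll(W,-1,0)-W;print("sides",np.hypot(*e.T),"ang",np.degrees(np.arctan2(e[:,1],e[:,0]))%90)
m=wcast(np.array((317,340))/7+[235,165]-.5,.101,pose)[:2];print("centre",W.mean(0),m, "minus bias",(W.mean(0)+m)/2-[.00095,.0013])
yaw0=np.mean(((np.degrees(np.arctan2(e[:,1],e[:,0]))+45)%90)-45);print(yaw0)
for k in range(-2,3):
    y=np.radians(yaw0+90*k);R0=down(y);g=inverse_kinematics([.512,-.092,.058],quat(R0))
    if g is None: continue
    for s in(1,-1):
        u=s*R0.apply([0,1,0])[:2]
        j=[inverse_kinematics(*plpose([*BORE,z],t,u,R0,.058)) for z,t in((.15,TH),(.1,TH),(.055,0))]
        print(k,s,np.round(u,2),np.round(g,2),[None if x is None else np.round(x,2).tolist() for x in j])
E
```

```text
sides [0.02442396 0.02548974 0.02526607 0.02572016] ang [54.64946748 55.14036715 55.15702123 53.26208937]
centre [ 0.5122476  -0.09012132] [ 0.51176726 -0.09086046] minus bias [ 0.51105743 -0.09179089]
-35.447763692378246
-2 1 [0.58 0.81] [-0.2   0.53  1.95  0.    0.66 -1.15] [[0.37, 0.54, 1.51, -0.17, 1.34, -0.52], [0.37, 0.6, 1.54, -0.17, 1.26, -0.51], [0.27, 0.52, 1.76, 0.0, 0.85, -0.68]]
-2 -1 [-0.58 -0.81] [-0.2   0.53  1.95  0.    0.66 -1.15] [[0.14, 0.31, 1.89, 0.31, 0.76, -1.02], [0.14, 0.38, 1.93, 0.35, 0.66, -1.07], [0.27, 0.52, 1.76, 0.0, 0.85, -0.68]]
0 1 [-0.58 -0.81] [-0.2   0.53  1.95 -0.    0.66  1.99] [[0.14, 0.31, 1.89, 0.31, 0.76, 2.12], [0.14, 0.38, 1.93, 0.35, 0.66, 2.07], [0.27, 0.52, 1.76, -0.0, 0.85, 2.46]]
0 -1 [0.58 0.81] [-0.2   0.53  1.95 -0.    0.66  1.99] [None, None, [0.27, 0.52, 1.76, -0.0, 0.85, 2.46]]
1 1 [ 0.81 -0.58] [-0.2   0.53  1.95 -0.    0.66  0.42] [[0.15, 0.52, 1.55, 0.21, 1.3, 0.68], [0.15, 0.58, 1.58, 0.22, 1.21, 0.67], [0.27, 0.52, 1.76, -0.0, 0.85, 0.89]]
1 -1 [-0.81  0.58] [-0.2   0.53  1.95 -0.    0.66  0.42] [[0.43, 0.34, 1.85, -0.35, 0.84, 1.27], [0.43, 0.41, 1.88, -0.39, 0.74, 1.32], [0.27, 0.52, 1.76, -0.0, 0.85, 0.89]]
2 1 [0.58 0.81] [-0.2   0.53  1.95  0.    0.66 -1.15] [[0.37, 0.54, 1.51, -0.17, 1.34, -0.52], [0.37, 0.6, 1.54, -0.17, 1.26, -0.51], [0.27, 0.52, 1.76, 0.0, 0.85, -0.68]]
2 -1 [-0.58 -0.81] [-0.2   0.53  1.95  0.    0.66 -1.15] [[0.14, 0.31, 1.89, 0.31, 0.76, -1.02], [0.14, 0.38, 1.93, 0.35, 0.66, -1.07], [0.27, 0.52, 1.76, 0.0, 0.85, -0.68]]
```

```bash
cat >> h.py <<'E'
R0=down(np.radians(54.55)); U=R0.apply([0,1,0])[:2]; V=np.array([-U[1],U[0]]); D=.058
E
python3 - <<'E'
from h import *
g=[.5111,-.0918]; q=quat(R0)
move_pose([*g,.17],q);movel([*g,D],v=.1)
wait(.2);f0=get_ft_force();print("before",f0)
command_gripper(0.0);wait(.2);print(get_grip_width()*88,"mm",get_finger_force(),get_tcp_pos(),get_ft_force())
movel([*g,.24],v=.12);wait(.2);print("lift",get_grip_width()*88,get_finger_force(),get_ft_force())
p,qq=plpose([*(BORE-.003*U),.13],TH,U,R0,D)
move_pose(p,qq);wait(.3);print(get_time(),p,get_tcp_pos(),get_ft_force())
im,pose=snap("held");s=read_camera("scene");cv2.imwrite("pics/heldall.png",np.hstack([im[100:400,80:480],s[100:400,100:400]])[:,:,::-1])
E
```

```text
before [ 0.19776472 -0.53368015  0.47671165]
27.80471306701888 mm 29.868271350860596 [ 0.511094   -0.09178657  0.0579855 ] [-1.14544248 -0.08157606  0.05819247]
lift 28.378512355792903 29.86774832010269 [-0.01276129  0.05588262 -2.22919744]
13.8667 [0.58287013 0.16390472 0.18546568] [0.58302672 0.16298449 0.18605505] [ 0.72951371 -0.00409932 -2.19349263]
```

View pics/heldall.png

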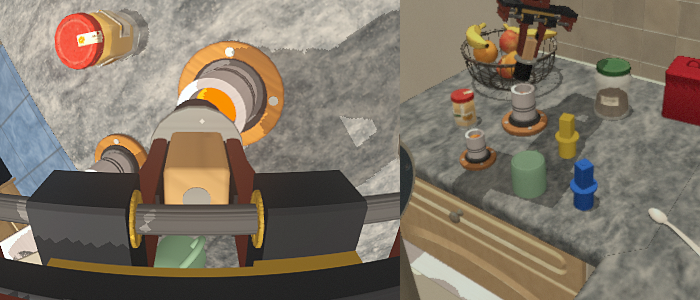

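The grip is 28 mm wide, the load is 2.2 N and the plunger leans over the bore, so the grasp is good. Next: dip the low edge and feel for the walls.

```bash
cat >> h.py <<'E'
def foot():
    """actual foot centre and lean"""
    r=rot(get_ee_rot())*R0.inv(); a=r.apply([0,0,1])
    return np.array(get_tcp_pos())-D*a, np.arccos(a[2])
def uv(p,c=BORE): e=np.array(p[:2])-c; return np.round(1000*np.array([e@U,e@V]),2)
def gof(u,v,h,theta=TH,speed=.03,uf=None,c=BORE):
    """foot to (u,v) mm off c, h mm over the rim"""
    p,q=plpose([*(c+(u*U+v*V)/1000),.1+h/1000],theta,U,R0,D)
    return movel(p,frame=q,v=speed,until_force=uf)
def st(t): 
    f,l=foot();F=np.array([get_ft_force() for _ in range(5)]).mean(0)
    print(t,"t%.1f"%get_time(),uv(f),"h %.2f lean %.3f"%((f[2]-.1)*1000,l),"Fuvz",np.round([F[:2]@U,F[:2]@V,F[2]],1))
    return uv(f)
E
python3 - <<'E'
from h import *
gof(-3,0,8);wait(.2);st("above")
hit=gof(-3,0,2.5,speed=.02,uf=4);wait(.1);st(("down",hit))
if not hit:
    r=[]
    for s in(1,-1):
        hit=gof(-3,s*4,2.5,speed=.012,uf=3);r.append(st(("v",s,hit))[1])
        gof(-3,0,2.5,speed=.012);wait(.1)
    vm=np.mean(r);gof(-3,vm,2.5);wait(.1);st("mid")
    hit=gof(3,vm,2.5,speed=.012,uf=3);u=st(("u",hit))
    gof(u[0]-2.5,vm,2.5,speed=.02);wait(.1);st("back")
E
```

```text
above t15.1 [-2.89  0.13] h 8.24 lean 0.296 Fuvz [ 0.4  0.1 -2.5]
('down', False) t15.6 [-2.97  0.02] h 2.48 lean 0.297 Fuvz [-0.3 -0.2 -3.6]
('v', 1, False) t16.1 [-3.07  3.95] h 2.51 lean 0.297 Fuvz [ 0.  -0.8 -2. ]
('v', -1, False) t17.1 [-2.98 -3.91] h 2.65 lean 0.297 Fuvz [-0.1  0.  -1.2]
mid t18.1 [-2.98  0.02] h 2.52 lean 0.297 Fuvz [ 0.7  0.2 -2.4]
('u', True) t18.5 [ 1.15 -0.49] h 1.89 lean 0.300 Fuvz [-1.6  0.6 -1.3]
back t18.9 [-1.38 -0.12] h 2.31 lean 0.297 Fuvz [ 0.2 -0.8 -1.7]
```

```bash
python3 - <<'E'
from h import *
hit=gof(-1.5,0,1,speed=.015,uf=4);wait(.1);st(("down",hit))
if not hit:
    r=[]
    for s in(1,-1):
        hit=gof(-1.5,s*5,1,speed=.01,uf=3);r.append(st(("v",s,hit))[1])
        gof(-1.5,0,1,speed=.015);wait(.1)
    vm=np.mean(r);gof(-1.5,vm,1);wait(.1);st("mid")
    hit=gof(3,vm,1,speed=.01,uf=3);u=st(("u",hit))
    gof(u[0]-2,vm,1,speed=.02);wait(.1);st("back")
im,_=snap("in");s=read_camera("scene");cv2.imwrite("pics/inall.png",np.hstack([im[100:400,80:480],cv2.resize(s[150:250,170:280],(330,300))])[:,:,::-1])
E
```

```text
('down', False) t19.3 [-1.47 -0.02] h 0.92 lean 0.297 Fuvz [ 1.   0.1 -2.4]
('v', 1, True) t19.7 [-2.15  2.06] h 0.17 lean 0.298 Fuvz [-1.2 -1.9 -0.8]
('v', -1, True) t20.5 [-1.56 -2.4 ] h 0.76 lean 0.297 Fuvz [-0.9  2.5 -0.6]
mid t21.4 [-1.47 -0.23] h 0.99 lean 0.297 Fuvz [ 0.2 -0.4 -1.4]
('u', True) t21.8 [ 0.63 -0.62] h 0.43 lean 0.300 Fuvz [-1.4  0.7 -0.2]
back t22.1 [-1.42 -0.32] h 0.78 lean 0.297 Fuvz [-0.1 -0.4 -2.6]
```

View pics/inall.png

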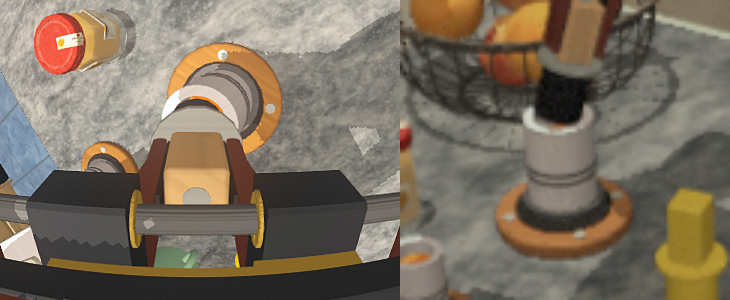

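The low edge sits in the bore: centred in v at about −0.2 mm, with the wall felt in u at about 0.6 mm, so the bore is at about (+0.5, −0.2). Next: dip slightly deeper, hold, then straighten in small force-checked steps.

```bash
python3 - <<'E'
from h import *
gof(-1,-.2,.8,speed=.02)
hit=gof(-1,-.2,-1.2,speed=.01,uf=6);wait(.25);st(("dip",hit))
if not hit:
    for k,(th,u,h) in enumerate([(14,-.8,-1.3),(11,-.6,-1.4),(8,-.4,-1.5),(5,-.1,-1.5),(2.5,.2,-1.5),(0,.5,-1.5)]):
        hit=gof(u,-.2,h,theta=np.radians(th),speed=.008,uf=7);wait(.05);st((th,hit))
        if hit: break
E
```

```text
('dip', False) t23.1 [-0.99 -0.18] h -1.17 lean 0.297 Fuvz [ 0.3  0.2 -1.8]
(14, False) t23.6 [-0.92 -0.11] h -1.14 lean 0.244 Fuvz [-0.9  0.8 -2.5]
(11, False) t24.2 [-0.67 -0.06] h -1.27 lean 0.192 Fuvz [ 0.2 -0.3 -2.6]
(8, False) t24.7 [-0.47 -0.1 ] h -1.37 lean 0.140 Fuvz [ 0.6 -0.1 -2.7]
(5, False) t25.3 [-0.16 -0.08] h -1.35 lean 0.087 Fuvz [ 0.4 -0.2 -2.3]
(2.5, False) t25.7 [ 0.09 -0.06] h -1.37 lean 0.043 Fuvz [ 0.3 -0.2 -2.4]
(0, False) t26.2 [ 0.47 -0.06] h -1.34 lean 0.000 Fuvz [-0.   0.2 -1.5]
```

```bash
python3 - <<'E'
from h import *
hit=gof(.5,-.2,-9,theta=0,speed=.012,uf=5);wait(.15);st(("down",hit))
f,_=foot()
if not hit:
    h=-9;c=[]
    for d,n in((np.array([1,0]),0),(np.array([0,1]),1)):
        r=[]
        for s in(1,-1):
            t=np.array([.5,-.2])+s*2.5*d
            hit=gof(*t,h,theta=0,speed=.006,uf=3);r.append(st((n,s,hit))[n])
            gof(.5,-.2,h,theta=0,speed=.01);wait(.1)
        c.append(np.mean(r))
    gof(*c,h,theta=0);wait(.1);st(("centre",c))
E
```

```text
('down', False) t27.1 [ 0.55 -0.11] h -8.89 lean 0.000 Fuvz [-0.7  0.1 -3.2]
(0, 1, True) t27.5 [ 0.87 -0.67] h -9.70 lean 0.003 Fuvz [-1.5  0.6 -1.4]
(0, -1, True) t28.3 [-1.32 -0.28] h -9.40 lean 0.001 Fuvz [ 2.   0.6 -1.6]
(1, 1, True) t29.3 [-0.26  0.78] h -9.92 lean 0.004 Fuvz [-0.1  0.  -2.6]
(1, -1, True) t30.1 [ 0.3  -1.26] h -9.35 lean 0.002 Fuvz [ 0.7  2.3 -0.7]
('centre', [np.float64(-0.22500000000000003), np.float64(-0.24)]) t30.9 [-0.21 -0.28] h -8.99 lean 0.000 Fuvz [ 0.1 -0.2 -2.4]
```

It is straight in the bore, foot 9 mm down and centred by feel on all four sides. Next: push home.

```bash
python3 - <<'E'
from h import *
a=-.22,-.24
for h in(-16,-22,-30,-38,-43):
    hit=gof(*a,h,theta=0,speed=.02,uf=11);st((h,hit))
    if hit: break
if not hit:
    hit=gof(*a,-47,theta=0,speed=.006,uf=7);wait(.1);st(("seat",hit))
E
```

```text
(-16, False) t31.4 [-0.27 -0.31] h -16.18 lean 0.000 Fuvz [-0.2 -0.8 -1.6]
(-22, False) t31.9 [-0.09 -0.11] h -22.01 lean 0.000 Fuvz [ 0.6  1.1 -2.1]
(-30, False) t32.4 [-0.25 -0.31] h -30.32 lean 0.000 Fuvz [-0.3 -0.4 -1.3]
(-38, False) t33.0 [-0.39 -0.41] h -38.40 lean 0.001 Fuvz [-0.4  0.  -0.5]
(-43, False) t33.4 [-0.4  -0.44] h -43.39 lean 0.001 Fuvz [ 0.   0.9 -2.1]
('seat', True) t34.0 [-0.28 -0.34] h -45.11 lean 0.000 Fuvz [-0.5 -0.2  5.5]
```

The seat was felt at 45.1 mm, which matches the expected full depth. Next: release, rise and check.

```bash
python3 - <<'E'
from h import *
command_gripper(1.0);wait(.2)
p=np.array(get_tcp_pos());movel([p[0],p[1],.22],v=.1);wait(.3)
print(get_time(),get_grip_width(),get_ft_force())
im,_=snap("end");s=read_camera("scene");cv2.imwrite("pics/endall.png",np.hstack([im[100:400,80:480],cv2.resize(s[140:250,170:290],(330,300))])[:,:,::-1])
E
```

```text
36.7167 1.00202556171716 [ 0.20496729 -0.09542994 -0.73944573]
```

View pics/endall.png

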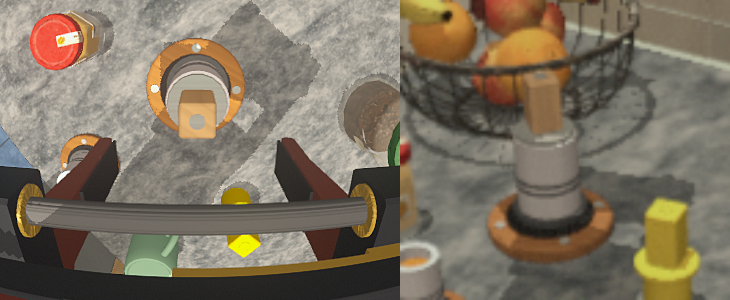

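The collar is flat on the rim, the plunger is upright at scene crop (545,110), and the gripper is clear.

```bash
python3 -c "
from station import *
print(job_done())"
```

```text
the job is handed in; nothing more can be done
None
```

The plunger went in edge-first at 17°, was straightened and pushed down until its collar seated on the rim (foot 45.1 mm under it), and was then released; the job was handed in at about 37 s, and no verdict came back.

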